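# Lift a cheese onto the scale with the cheese lifter

### The arm

A 6-joint arm with a two-finger parallel gripper is mounted at the origin on a cart in front of the work surface, level with it; the furniture and walls round the work are solid. World frame = base frame: x ahead of the robot, y to its left, z up, the work surface at z = 0. Lengths are in m, angles in degrees, forces in N, time in s.
With the tool pointing down it reaches from about 0.25 to 0.725 m from the base axis. Payload 9.7 kg.
Tool frame: the origin (TCP) lies on the mounting face of the last link; the fingertips stand 173 mm ahead of it and the grasp point (between the pads) lies 155 mm ahead of it; z points along the fingers, y is the line along which they close (so a half turn about z gives the same grasp; the last joint's range is limited). The gripper opens to 85 mm and grips with 20 to 120 N. Pads are 22 mm wide; open, the fingers measure 114 mm over their backs; the gripper's body (76 mm by 85 mm) begins 54 mm behind the grasp point. The pads swing forward as they close: fully open they stand 13 mm farther back than shut.
Start: joints at [70.073, 4.979, 10.078, 95.1, 0, 90], TCP at [0.187, 0.517, 0.405] pointing down, gripper open.
Joint ranges: [-179.16, 179.16], [-48.56, 103.87], [-65.8, 70.77], [-126.05, 130.52], [-82.76, 87.17], [-180, 180]. Speed limits (degrees/s): [127.2, 127.2, 147.25, 180, 180, 180].

### API

Orientations are given as [roll, pitch, yaw] about the fixed x, y, z axes, in that order (R = Rz(yaw) Ry(pitch) Rx(roll)).
In Python, from workcell import bot, camera, camera_model, outline_of, pinpoint gives the robot as it stands.
- The arm moves only by the tool move_arm, never from a script. Its arguments are lists of equal length, an entry for each row: "jaw": the closure, from 0 (fully open) to 1 (shut); "delta_pos": the shift along the world's x, y, z in m, a list of three; "yaw": the turn about the world's z in rad. In form: {"jaw": [jaw, ...], "delta_pos": [[dx, dy, dz], ...], "yaw": [yaw, ...]}. A call has 1 to 10 rows; each row shifts and turns the commanded pose from where the row before left it; what a row does not reach is not made up. A row lasts 1/12 s, in which the tool goes at most 41.7 mm and 7.16 degrees, less where a joint would pass 70% of its speed; a pose out of reach is approached as far as the arm can. A call with a gripper value outside its range is refused whole. The fingers move at their own pace and stop on an object; "force" is the grip in N (left out, the last holds). Time passes only in rows, so rows that do not move let the fingers close. It gives the time, the measured TCP pose, the force, the opening and the grip force at its end, in the units of the state.
- bot.get_obs(): the state, without advancing time (a new reading comes with each control period).
- camera(name): name is "scene" or "top" or "wrist"; returns the picture (384x512x3 uint8, red, green, blue); there is no depth.
- camera_model(name): a dict with "fx", "fy", "cx", "cy" (pixels), "R" (3x3) and "t" (3): a world point X has camera coordinates R X + t. Camera axes: x right, y down, z forward; pixel columns grow to the right and rows downward; lengths in m; the calibration is good to about 2 mm. A picture is of the moment at which its call begins: read the wrist's pose just before it. camera_model takes no time and is no camera call; for the wrist camera it gives the pose at the moment of the call.
- bot.job_done(): hands the job in; it is judged then, once.
Trained networks look in the newest picture that a camera, given by its name, has taken for a name from the list of things; names that differ only in an ending like _2 or _b are one class to them, and where a whole thing is asked for, a point or a joint stands for the part that bears it (a point fixed in the world has none). Each returns a list of dicts, best first, with "confidence" (0 to 1); they miss things now and then, are a little off and sometimes report something else, mostly with a low value. They report only what shows in the picture. A call takes as long as a camera call. They do not tell look-alikes from the thing itself.
- outline_of(camera, thing): "mask" (384x512 bool, what is visible of it) and "xy" ([column, row] in pixels, amid what is visible of it).
- pinpoint(camera, thing): "xy" ([column, row] in pixels: a listed point, or the origin of a listed thing).
The state is a dict: "time": time; "q": joint angles; "qd": joint speeds; "joint_efforts": joint torques, N m; "ee_pos": TCP position; "tcp_rot": TCP orientation; "wrist_force": force on the tool from outside, world axes, zero at the start; "torque": the same for the moment, N m; "opening": finger opening in m; "grasp_force": force on a finger pad.
Only numpy, scipy, OpenCV 4.12 (cv2) and the standard library are available. Lean on these libraries where they do the work, as an engineer would, in place of code of your own. Each camera call takes 0.05 s, during which the arm holds its last target. There are 200 camera calls.

### The job

Take the steel cheese lifter by its black handle, slide its blade between the rails of the blue drain stand and under the cheese, and lift the cheese off. Carry it on the blade to the bench scale, lower it centrally onto the scale's two steel rails, draw the blade out and stand the lifter back on the bare table, clear of the scale and the stand. Never touch the cheese with the robot itself, keep it level, and leave the other things alone.

Things in the scene. Friction and masses are not known exactly. Their poses are not given: they have to be found in the camera images.
- lifter: Steel cheese lifter (spatula) with a black handle, loose, 0.45 kg; stands by itself on its blade and a tail foot (50 x 22 x 10 mm at y = -85 mm, underside z = 0). Origin at table level under the grip point; y axis points along the blade (at the start to world +y, robot's left, within 30 degrees), z up. Centre of mass about y = -25 mm. A 10 mm neck joins blade and handle (y = 20 to 56 mm).
- lifter_grip (a point): Grip point, 58 mm above lifter's origin: middle of the handle bar's height. The bar runs along the lifter's y, from y = -90 to +22 mm, 22 mm wide (x), z = 45 to 71 mm. Grip it here across the bar, fingers closing along the lifter's x: nearly balanced empty and loaded.
- lifter_seat (a point): Where the cheese's centre should ride: on the blade's upper face, 115 mm ahead (lifter's y) of the grip point. Flat steel blade 46 mm wide (36 mm at the tip), 3 mm thick, underside at lifter z = 0, from y = 50 to 171 mm.
- cheese: The cheese to move: a flat round ochre-rinded cheese, about 100 mm across and 33 mm tall, about 0.24 kg, origin at the centre of its underside, z up. It lies across the two rails of the blue drain stand, within 10 mm of its middle.
- drain_stand: Blue plastic drain stand, fixed. Origin at table level under its middle. Two upright rails along its y axis, y = -62 to +62 mm, 16 mm thick, inner faces at x = -30 and +30 mm, tops at z = 40 mm. Channel between them open at both ends; low cross bars on its floor up to z = 8 mm. Its y axis points to world +y (robot's left) within 12 degrees.
- scale: White bench scale, fixed, nearer or further than the stand. Origin at table level under the middle of its cradle. Body 108 (x) by 134 mm (y), display lip out to x = -84 mm. Platform top z = 38 mm; on it two steel rails along y, y = -62 to +62 mm, 16 mm thick, inner faces at x = -30 and +30 mm, tops z = 74 mm, channel open at both ends. y axis to world +y within 12 degrees.
- ribbed_cheese: Bystander, to be left alone: small ribbed golden-brown cheese, 78 mm across, 50 mm tall, loose, origin at the centre of its underside.
- kitchen_timer: Bystander, to be left alone: red and white kitchen timer, 62 mm across, 40 mm tall, loose, origin at the centre of its underside.
Mind the look-alikes: they are no part of the job. Leave any green or orange look-alike of the cheese alone.

How it is judged:
By the outcome, as a careful person would: the job done as asked, in the order asked, and still so for the second after the job is handed in, with the robot touching nothing.
It also fails if it takes over 72 s, if anything falls off the work surface, if the arm or the gripper's body presses on something with over 40 N, if the wrist force passes 120 N, or if a joint passes its speed limit or range.

## Working session

There is one attempt and no reset: what is moved stays moved. The work goes in short steps, Python scripts to look and compute and a tool call to move; the robot and the scene stay as the last step left them, time stands still between calls to the robot, and variables do not carry over. Pictures are saved under pics/ and viewed, at most 10 in all, crops included, and the job is handed in when it is done.

Besides the shell and the picture viewer there is one more tool, called after "Call:" as name(argument=value, ...) on one line, values as JSON. move_arm: Moves the arm, as the interface text tells. Its arguments: {"type":"object","properties":{"jaw":{"type":"array"},"delta_pos":{"type":"array"},"yaw":{"type":"array"},"force":{"type":"number"}},"required":["jaw","delta_pos","yaw"]}

```bash
mkdir -p pics; cat > h.py <<'E'
import numpy as np, cv2
from workcell import bot, camera, camera_model, outline_of, pinpoint
def ray(m,uv,z):
    R=np.array(m["R"]);t=np.array(m["t"]);c=-R.T@t
    d=R.T@np.array([(uv[0]-m["cx"])/m["fx"],(uv[1]-m["cy"])/m["fy"],1.])
    return c+d*(z-c[2])/d[2]
def proj(m,X):
    p=np.array(m["R"])@np.array(X,float)+np.array(m["t"]);return [m["fx"]*p[0]/p[2]+m["cx"],m["fy"]*p[1]/p[2]+m["cy"]]
def save(im,n): cv2.imwrite(f"pics/{n}.png",cv2.cvtColor(im,cv2.COLOR_RGB2BGR))
E
python3 - <<'E'
from h import *
o=bot.get_obs();print(o["time"],o["ee_pos"],o["tcp_rot"],o["opening"])
T=camera("top");S=camera("scene")
save(T,"top0");save(S,"scene0")
zs=dict(lifter=0,lifter_grip=.058,lifter_seat=.003,cheese=.04,drain_stand=0,scale=0,ribbed_cheese=0,kitchen_timer=0)
for c in("top","scene"):
  m=camera_model(c)
  for n,z in zs.items():
    for d in pinpoint(c,n)[:3]:
      print(c,n,round(d["confidence"],2),np.round(d["xy"],1),np.round(ray(m,d["xy"],z)[:2],4))
print(-np.array(camera_model("top")["R"]).T@camera_model("top")["t"])
print(-np.array(camera_model("scene")["R"]).T@camera_model("scene")["t"])
E
```

```text
0.0 [0.18743877 0.51707722 0.40398699] [-1.79924122e+02 -6.93379604e-04  1.60073112e+02] 0.08523051379571728
top lifter 0.94 [341.7 172.6] [ 0.5351 -0.3044]
top lifter_grip 0.85 [347.4 172.1] [ 0.5256 -0.3069]
top lifter_seat 0.62 [301.5 181.4] [ 0.507 -0.193]
top cheese 0.69 [197.5 243.8] [0.329  0.0819]
top cheese 0.6 [203.1 191.4] [0.4669 0.0725]
top cheese 0.57 [170.3 150.1] [0.5763 0.1643]
top drain_stand 0.57 [209.6 194.2] [0.4655 0.0573]
top scale 0.82 [233.6 118.1] [ 0.6823 -0.0023]
top ribbed_cheese 0.61 [141.7 234.6] [0.3515 0.2352]
top kitchen_timer 0.93 [309.6 254.9] [ 0.3084 -0.2159]
scene lifter 0.57 [357.  253.3] [ 0.519 -0.305]
scene lifter_grip 0.95 [361.9 235.4] [ 0.5215 -0.3028]
scene lifter_seat 0.62 [306.5 241.9] [ 0.4929 -0.1908]
scene lifter_seat 0.25 [125.9 219.9] [0.3454 0.2303]
scene cheese 0.98 [211.  197.7] [0.4824 0.0656]
scene cheese 0.65 [163.8 248.2] [0.2967 0.0678]
scene cheese 0.6 [198.7 172.8] [0.5511 0.1491]
scene drain_stand 0.68 [208.4 213.9] [0.4633 0.0641]
scene scale 0.91 [266.3 175.7] [0.6739 0.0022]
scene ribbed_cheese 0.86 [125.2 219.6] [0.3472 0.2352]
scene kitchen_timer 0.61 [284.7 305. ] [ 0.319  -0.2113]
[ 0.27660615 -0.01589052  1.32550693]
[-0.05885217 -0.32288396  0.64590864]
```

View pics/top0.png

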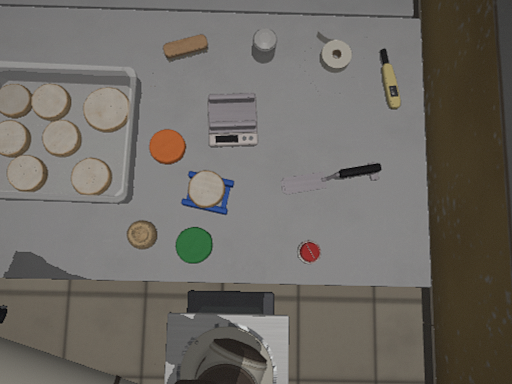

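View pics/scene0.png

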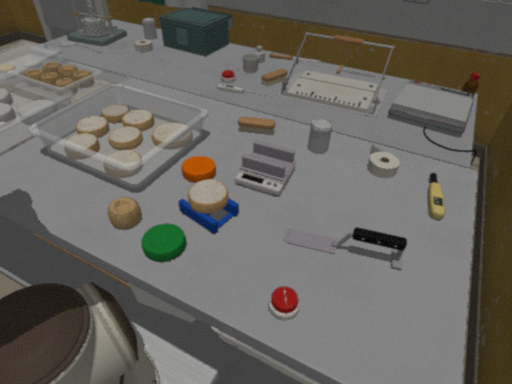

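The top view shows three cheese-like discs: the plain ochre one on the blue stand at (207,189), an orange one at (167,146) and a green one at (194,245). There are also pale cheeses in the tray around (60,130) and a ribbed one at (142,235). I choose the one on the blue stand and will check it in a crop while fitting poses.

```bash
cat >> h.py <<'E'
from scipy.optimize import minimize
def box(x0,x1,y0,y1,z0,z1): return np.array([[x,y,z] for x in(x0,x1) for y in(y0,y1) for z in(z0,z1)],float)
def cyl(r,z0,z1,cx=0,cy=0):
    a=np.linspace(0,2*np.pi,40);return np.vstack([np.c_[cx+r*np.cos(a),cy+r*np.sin(a),0*a+z] for z in(z0,z1)])
MOD=dict(drain_stand=[box(-46,-30,-62,62,0,40)/1e3,box(30,46,-62,62,0,40)/1e3],
 scale=[box(-54,54,-67,67,0,38)/1e3,box(-84,-54,-67,67,0,15)/1e3,box(-46,-30,-62,62,38,74)/1e3,box(30,46,-62,62,38,74)/1e3],
 lifter=[box(-11,11,-90,22,45,71)/1e3,box(-25,25,-90,-80,0,10)/1e3,np.array([[sx*w,y,z] for sx in(-1,1) for w,y in((23,50),(23,150),(18,171)) for z in(0,3)])/1e3],
 cheese=[cyl(.05,0,.033)])
def rend(m,name,p,z=0,sc=4):
    c,s=np.cos(p[2]),np.sin(p[2]);im=np.zeros((384*sc,512*sc),np.uint8)
    for b in MOD[name]:
        w=np.c_[p[0]+c*b[:,0]-s*b[:,1],p[1]+s*b[:,0]+c*b[:,1],b[:,2]+z]
        q=np.array([proj(m,X) for X in w])
        cv2.fillConvexPoly(im,cv2.convexHull(np.round(q*sc+sc/2-.5).astype(np.int32)),255)
    return cv2.resize(im,(512,384),interpolation=cv2.INTER_AREA)/255.
def fit(views,name,p0,z=0,ign=None,yaw=True):
    # views: list of (model, mask, ignoremask)
    def f(v):
        p=(v[0],v[1],v[2] if yaw else 0);e=0
        for m,k,ig in views:
            r=rend(m,name,p,z);d=np.abs(r-k)
            if ig is not None:d=d*(~ig)
            e+=d.sum()/k.sum()
        return e
    p0=np.array(p0,float);S=np.vstack([p0,p0+[.012,0,0],p0+[0,.012,0],p0+[0,0,.15]])
    r=minimize(f,p0,method="Nelder-Mead",options=dict(initial_simplex=S,xatol=1e-4,fatol=1e-4,maxiter=250));return r.x,r.fun/len(views)
def best(c,n,near,tol=40):
    for d in outline_of(c,n):
        if np.hypot(*(np.array(d["xy"])-near))<tol:return d["mask"],d["confidence"]
    return None,0
E
cat > m.py <<'E'
from h import *
T=camera("top");S=camera("scene")
ms={c:camera_model(c) for c in("top","scene")}
P=dict(cheese=(.467,.07,0),drain_stand=(.464,.06,-.1),scale=(.678,0,0),lifter=(.523,-.305,.2))
K={}
for n in P:
  for c in ms:
    k,cf=best(c,n,proj(ms[c],[P[n][0],P[n][1],.03]));K[n,c]=k;print(n,c,round(cf,2),None if k is None else k.sum())
for n in P:
  for cs in (["top"],["scene"],["top","scene"]):
    v=[]
    for c in cs:
      if K[n,c] is None: continue
      ig=None
      if n=="drain_stand" and K["cheese",c] is not None: ig=cv2.dilate(K["cheese",c].astype(np.uint8),np.ones((3,3)))>0
      v.append((ms[c],K[n,c].astype(float),ig))
    if v:
      x,e=fit(v,n,P[n],z=.04 if n=="cheese" else 0,yaw=n!="cheese")
      print(n,cs,np.round(x[:2],4),round(np.degrees(x[2]),1),round(e,3))
c1=cv2.resize(T[100:280,130:390],None,fx=2.3,fy=2.3,interpolation=cv2.INTER_CUBIC)
save(c1,"crop1")
m=camera_model("wrist");R=np.array(m["R"]);print(m["fx"],-R.T@m["t"],R.round(2))
E
python3 m.py
```

```text
cheese top 0.75 1045
cheese scene 0.83 1177
drain_stand top 0.59 449
drain_stand scene 0.6 776
scale top 0.89 2543
scale scene 0.58 2300
lifter top 0.7 1225
lifter scene 0.91 1790
cheese ['top'] [0.4685 0.0648] 1.2 0.176
cheese ['scene'] [0.4729 0.0686] 2.6 0.104
cheese ['top', 'scene'] [0.4705 0.0662] 2.3 0.142
drain_stand ['top'] [0.4663 0.064 ] -10.9 0.377
drain_stand ['scene'] [0.4701 0.0685] -12.7 0.22
drain_stand ['top', 'scene'] [0.4674 0.0646] -11.6 0.32
scale ['top'] [0.6845 0.0035] 3.4 0.049
scale ['scene'] [0.6896 0.0072] 4.6 0.068
scale ['top', 'scene'] [0.6842 0.0041] 3.1 0.067
lifter ['top'] [ 0.5243 -0.3044] 11.0 0.139
lifter ['scene'] [ 0.5232 -0.3025] 10.4 0.224
lifter ['top', 'scene'] [ 0.5245 -0.3028] 11.2 0.186
308.8076110627378 [0.1179493  0.54236811 0.37492798] [[ 0.34  0.94  0.  ]
 [ 0.9  -0.33  0.29]
 [ 0.27 -0.1  -0.96]]
```

View pics/crop1.png

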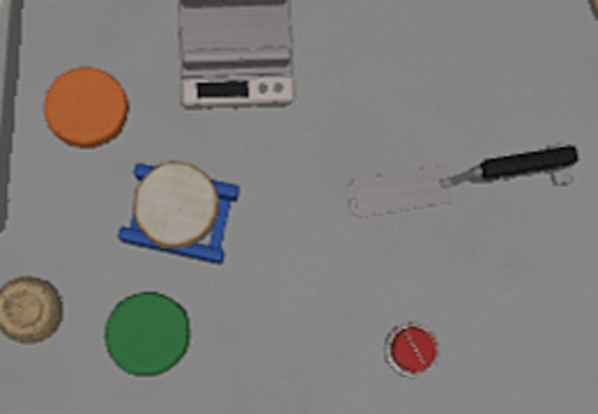

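The crop shows the plain ochre cheese on the blue stand at crop (176,205), so that is the one to take; the green and orange discs stay where they are. Now I move over the stand for a close look with the wrist camera.

Call:
move_arm(jaw=[0,0,0,0,0,0,0], delta_pos=[[0.0188,-0.0305,0],[0.0188,-0.0305,0],[0.0188,-0.0305,0],[0.0188,-0.0305,0],[0.0188,-0.0305,0],[0.0188,-0.0305,0],[0.0188,-0.0305,0]], yaw=[-0.0725,-0.0725,-0.0725,-0.0725,-0.0725,-0.0725,-0.0725])

```text
time: 1.98
ee_pos: [0.3194, 0.302, 0.4048]
tcp_rot: [180.0, -0.0, 130.8]
wrist_force: [0.6, 0.3, 0.5]
opening: 0.0853
grasp_force: 0.0
```

Call:
move_arm(jaw=[0,0,0,0,0,0,0,0,0], delta_pos=[[0.0188,-0.0305,0],[0.0188,-0.0305,0],[0.0188,-0.0305,0],[0.0188,-0.0305,0],[0.0188,-0.0305,0],[0.0188,-0.0305,0],[0.0188,-0.0305,0],[0,0,0],[0,0,0]], yaw=[-0.0725,-0.0725,-0.0725,-0.0725,-0.0725,-0.0725,-0.0725,0,0])

```text
time: 2.73
ee_pos: [0.4513, 0.0886, 0.4045]
tcp_rot: [-180.0, -0.0, 101.7]
wrist_force: [-0.5, 0.7, -0.4]
opening: 0.0859
grasp_force: 0.0
```

```bash
cat > w.py <<'E'
from h import *
import sys
# usage: w.py name thing:x:y:yaw ...
o=bot.get_obs();print(round(o["time"],2),np.round(o["ee_pos"],4),np.round(o["tcp_rot"],2),np.round(o["wrist_force"],1))
m=camera_model("wrist");W=camera("wrist");im=W.copy()
km,_=best("wrist","cheese",proj(m,[.469,.066,.06]),60)
for a in sys.argv[2:]:
  n,x,y,a=a.split(":");p0=(float(x),float(y),np.radians(float(a)));z=.04 if n=="cheese" else 0
  k,cf=best("wrist",n,proj(m,[p0[0],p0[1],.03+z]),80)
  if k is None: print(n,"none");continue
  ig=None
  if n=="drain_stand" and km is not None: ig=cv2.dilate(km.astype(np.uint8),np.ones((5,5)))>0
  xx,e=fit([(m,k.astype(float),ig)],n,p0,z,yaw=n!="cheese")
  print(n,round(cf,2),np.round(xx[:2],4),round(np.degrees(xx[2]),2),"err",round(e,3),"touch",k[0].any(),k[-1].any(),k[:,0].any(),k[:,-1].any())
  r=(rend(m,n,xx,z)>.5).astype(np.uint8);cn,_=cv2.findContours(r,cv2.RETR_LIST,cv2.CHAIN_APPROX_NONE);cv2.drawContours(im,cn,-1,(255,0,255),1)
save(im,sys.argv[1])
E
python3 w.py w1 cheese:.469:.066:0 drain_stand:.467:.065:-11 scale:.684:.004:3
```

```text
2.73 [0.4513 0.0886 0.4045] [-179.97   -0.    101.72] [-0.5  0.7 -0.4]
cheese 0.63 [0.4703 0.0637] 2.62 err 0.146 touch False False False False
drain_stand 0.85 [0.4654 0.0638] -11.43 err 0.257 touch False False False False
scale 0.9 [0.6843 0.0023] 5.33 err 0.607 touch False False False False
```

View pics/w1.png

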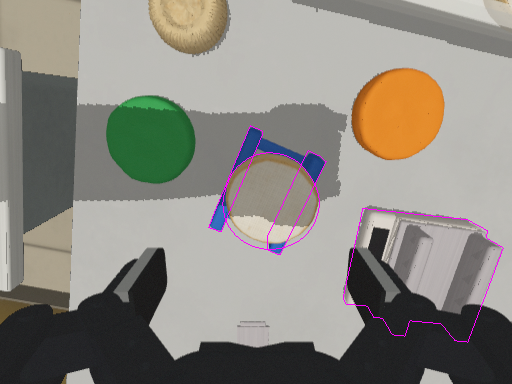

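The wrist view shows the cheese at (272,200) on the blue rails, with the green disc at (150,140), the orange one at (398,113) and the scale partly hidden at (430,275). I'll look at the scale next on the way to the lifter.

Call:
move_arm(jaw=[0,0,0,0,0,0,0,0], delta_pos=[[0.025,-0.03,0],[0.025,-0.03,0],[0.025,-0.03,0],[0.025,-0.03,0],[0.025,-0.03,0],[0.025,-0.03,0],[0,0,0],[0,0,0]], yaw=[0,0,0,0,0,0,0,0])

```text
time: 3.65
ee_pos: [0.6017, -0.0903, 0.4031]
tcp_rot: [-179.9, -0.1, 101.9]
wrist_force: [0.7, 0.5, 0.6]
opening: 0.0855
grasp_force: 0.0
```

```bash
python3 w.py w2 scale:.684:.004:3 drain_stand:.466:.064:-11
```

```text
3.65 [ 0.6017 -0.0903  0.4031] [-1.7987e+02 -5.0000e-02  1.0189e+02] [0.7 0.5 0.6]
scale 0.68 [0.6826 0.0031] 3.01 err 0.034 touch False False False False
drain_stand 0.84 [0.4636 0.0649] -10.73 err 0.269 touch True False False False
```

Call:
move_arm(jaw=[0,0,0,0,0,0,0,0,0], delta_pos=[[-0.011,-0.035,0],[-0.011,-0.035,0],[-0.011,-0.035,0],[-0.011,-0.035,0],[-0.011,-0.035,0],[-0.011,-0.035,0],[-0.011,-0.035,0],[0,0,0],[0,0,0]], yaw=[0,0,0,0,0,0,0,0,0])

```text
time: 4.6
ee_pos: [0.5228, -0.3353, 0.4054]
tcp_rot: [180.0, 0.0, 101.8]
wrist_force: [-0.4, 0.8, 0.3]
opening: 0.0851
grasp_force: 0.0
```

```bash
python3 w.py w3 lifter:.524:-.303:11; python3 - <<'E'
import cv2,numpy as np
a=np.hstack([cv2.imread("pics/w2.png"),cv2.imread("pics/w3.png")]);cv2.imwrite("pics/w23.png",cv2.resize(a,(800,300),interpolation=cv2.INTER_AREA))
E
```

```text
4.6 [ 0.5228 -0.3353  0.4054] [1.7996e+02 3.0000e-02 1.0182e+02] [-0.4  0.8  0.3]
lifter 0.78 [ 0.5232 -0.3034] 10.97 err 0.086 touch True False False False
```

View pics/w23.png

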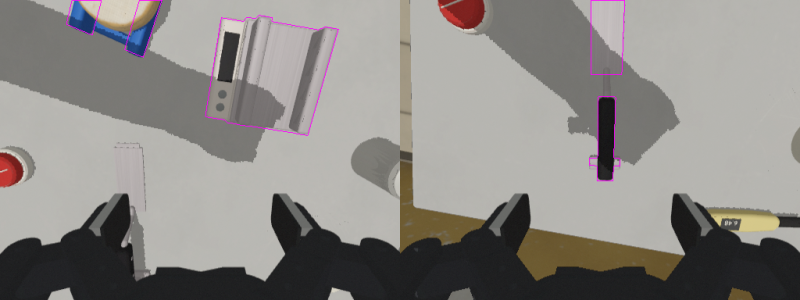

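The left picture shows the scale at (270,75), well fitted. The right one shows the lifter's handle at (605,140) with its blade going up to (607,40), also well fitted. Now the grasp.

Call:
move_arm(jaw=[0,0,0,0,0,0,0,0], delta_pos=[[0.0007,0.008,-0.03],[0,0.008,-0.03],[0,0.008,-0.03],[0,0.008,-0.03],[0,0,-0.03],[0,0,-0.025],[0,0,-0.016],[0,0,0]], yaw=[-0.014,0,0,0,0,0,0,0])

```text
time: 5.42
ee_pos: [0.5239, -0.3006, 0.21]
tcp_rot: [-179.8, -0.2, 101.3]
wrist_force: [-0.8, 1.7, -0.0]
opening: 0.0852
grasp_force: 0.0
```

Call:
move_arm(jaw=[0.4,0.7,1,1,1,1,1,1,1,1], delta_pos=[[0,0,0],[0,0,0],[0,0,0],[0,0,0],[0,0,0],[0,0,0],[0,0,0],[0,0,0],[0,0,0],[0,0,0]], yaw=[0,0,0,0,0,0,0,0,0,0], force=80)

```text
time: 6.25
ee_pos: [0.5244, -0.3031, 0.2148]
tcp_rot: [179.9, 0.0, 101.1]
wrist_force: [-1.9, 0.5, 5.6]
opening: 0.0209
grasp_force: 78.6
```

Call:
move_arm(jaw=[1,1,1,1,1], delta_pos=[[0,0,0.01],[0,0,0.02],[0,0,0.02],[0,0,0.01],[0,0,0]], yaw=[0,0,0,0,0])

```text
time: 6.67
ee_pos: [0.5248, -0.3032, 0.2764]
tcp_rot: [179.8, 0.1, 101.1]
wrist_force: [0.1, 0.2, -5.0]
opening: 0.0205
grasp_force: 79.0
```

Call:
move_arm(jaw=[1,1,1,1,1,1,1,1,1,1], delta_pos=[[-0.007,0.008,0],[-0.0134,0.0152,0],[-0.0134,0.0152,0],[-0.0134,0.0152,0],[-0.0134,0.0152,0],[-0.0134,0.0152,0],[-0.0134,0.0152,0],[-0.0134,0.0152,0],[-0.0064,0.0076,0],[0,0,0]], yaw=[-0.0486,-0.0486,-0.0486,-0.0486,-0.0486,-0.0486,-0.0486,-0.0486,0,0])

```text
time: 7.5
ee_pos: [0.4161, -0.1799, 0.2731]
tcp_rot: [-179.9, -0.0, 79.0]
wrist_force: [0.6, -0.5, -4.4]
opening: 0.021
grasp_force: 79.2
```

```bash
cat > s.py <<'E'
from h import *
import sys
from scipy.optimize import least_squares
o=bot.get_obs();print(round(o["time"],2),np.round(o["ee_pos"],4),np.round(o["tcp_rot"],2),np.round(o["wrist_force"],1),np.round(o["torque"],2),o["opening"],o["grasp_force"])
ims={c:camera(c) for c in("top","scene","wrist")};M={c:camera_model(c) for c in ims}
for n in ("lifter_grip","lifter_seat"):
  ob=[]
  for c in ims:
    for d in pinpoint(c,n)[:1]:
      print(c,n,round(d["confidence"],2),np.round(d["xy"],1))
      if d["confidence"]>.5: ob.append((c,d["xy"]))
  if len(ob)>1:
    r=least_squares(lambda X:np.concatenate([np.array(proj(M[c],X))-u for c,u in ob]),[.45,-.1,.1],loss="soft_l1");print(n,np.round(r.x,4),"cost",round(r.cost,1))
im=ims["wrist"].copy();y=np.radians(o["tcp_rot"][2]-90)
p=(o["ee_pos"][0],o["ee_pos"][1],y);z=o["ee_pos"][2]-.213
def ov(im,m,n,p,z,col):
  cn,_=cv2.findContours((rend(m,n,p,z)>.5).astype(np.uint8),cv2.RETR_LIST,cv2.CHAIN_APPROX_NONE);cv2.drawContours(im,cn,-1,col,1)
b=ims["scene"].copy()
for i,m in((im,M["wrist"]),(b,M["scene"])):
  ov(i,m,"lifter",p,z,(255,0,255));ov(i,m,"drain_stand",(.4655,.064,np.radians(-11.2)),0,(0,255,255));ov(i,m,"scale",(.683,.0032,np.radians(3.1)),0,(0,255,0))
b=cv2.resize(b[120:312,150:406],(512,384),interpolation=cv2.INTER_CUBIC)
save(cv2.resize(np.hstack([im,b]),(800,300),interpolation=cv2.INTER_AREA),sys.argv[1])
E
python3 s.py s1
```

```text
7.5 [ 0.4161 -0.1799  0.2731] [-1.7994e+02 -3.0000e-02  7.8960e+01] [ 0.6 -0.5 -4.4] [ 0.08 -0.11  0.04] 0.020955393275381082 79.23295140266418
scene lifter_grip 0.74 [292.4 229.4]
wrist lifter_grip 0.92 [257.3 270.8]
lifter_grip [ 0.4169 -0.1828  0.1166] cost 2.6
top lifter_seat 0.95 [257.7 203.3]
scene lifter_seat 0.58 [250.4 221.4]
wrist lifter_seat 0.7 [254.5  21. ]
lifter_seat [ 0.4378 -0.0693  0.0632] cost 0.6
```

View pics/s1.png

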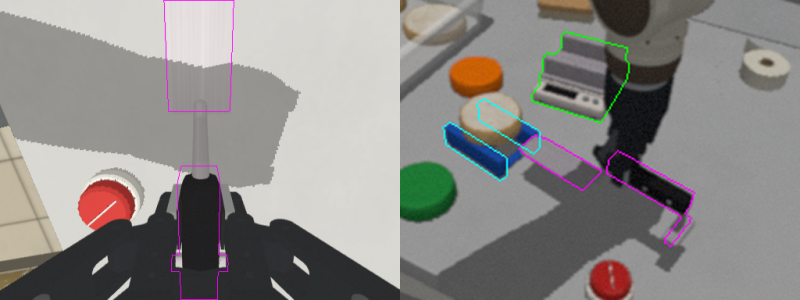

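The right half shows the blade overlay aimed at the channel of the stand, and the lifter hangs level and straight in the hand. Now I descend and slide in.

Call:
move_arm(jaw=[1,1,1,1,1,1], delta_pos=[[0.0015,0,-0.007],[0,0,-0.013],[0,0,-0.013],[0,0,-0.007],[0,0,0],[0,0,0]], yaw=[0,0,0,0,0,0])

```text
time: 8.45
ee_pos: [0.4186, -0.1809, 0.2334]
tcp_rot: [-180.0, -0.0, 78.8]
wrist_force: [-0.1, 0.3, -4.0]
opening: 0.0208
grasp_force: 79.0
```

Call:
move_arm(jaw=[1,1,1,1,1,1,1], delta_pos=[[0.001,0.005,0],[0.002,0.01,0],[0.002,0.01,0],[0.002,0.01,0],[0.001,0.005,0],[0,0,0],[0,0,0]], yaw=[0,0,0,0,0,0,0])

```text
time: 9.03
ee_pos: [0.4268, -0.1404, 0.2338]
tcp_rot: [180.0, 0.0, 78.9]
wrist_force: [0.1, -0.6, -4.5]
opening: 0.0206
grasp_force: 79.1
```

```bash
python3 s.py s2
```

```text
9.03 [ 0.4268 -0.1404  0.2338] [1.7999e+02 1.0000e-02 7.8920e+01] [ 0.1 -0.6 -4.5] [ 0.06 -0.05  0.02] 0.020610953897684928 79.12862777709961
scene lifter_grip 0.61 [276.9 231.7]
wrist lifter_grip 0.56 [259.6 272.1]
lifter_grip [ 0.427  -0.1424  0.0785] cost 0.8
top lifter_seat 0.84 [242.2 197.7]
scene lifter_seat 0.79 [237.9 223.2]
wrist lifter_seat 0.89 [255.9  22.2]
lifter_seat [ 0.4474 -0.031   0.0292] cost 1.8
```

View pics/s2.png

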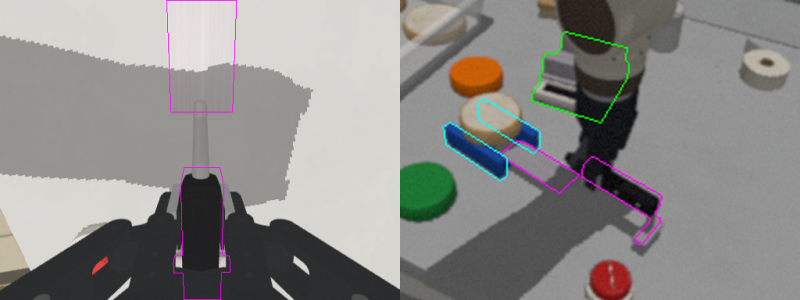

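Call:
move_arm(jaw=[1,1,1,1,1,1], delta_pos=[[0.001,0.005,0],[0.002,0.01,0],[0.002,0.01,0],[0.002,0.01,0],[0.002,0.01,0],[0,0,0]], yaw=[0,0,0,0,0,0])

```text
time: 9.98
ee_pos: [0.436, -0.0939, 0.2337]
tcp_rot: [-180.0, -0.0, 79.0]
wrist_force: [0.9, 0.4, -4.2]
opening: 0.0205
grasp_force: 79.2
```

Call:
move_arm(jaw=[1,1,1,1,1,1,1,1], delta_pos=[[0.002,0.01,0],[0.002,0.01,0],[0.002,0.01,0],[0.002,0.01,0],[0.0012,0.006,0],[0,0,0],[0,0,0],[0,0,0]], yaw=[0,0,0,0,0,0,0,0])

```text
time: 10.65
ee_pos: [0.4449, -0.05, 0.2337]
tcp_rot: [-180.0, 0.0, 78.8]
wrist_force: [0.2, 0.4, -4.9]
opening: 0.0207
grasp_force: 79.2
```

```bash
python3 s.py s3; python3 w.py w4 cheese:.470:.064:0
```

```text
10.65 [ 0.4449 -0.05    0.2337] [-1.800e+02  1.000e-02  7.885e+01] [ 0.2  0.4 -4.9] [ 0.11 -0.    0.03] 0.020748823761700837 79.24417734146118
scene lifter_grip 0.9 [243.8 209.1]
wrist lifter_grip 0.64 [255.6 274.6]
lifter_grip [ 0.444  -0.0483  0.0857] cost 0.1
scene lifter_seat 0.66 [206.5 208.9]
11.1 [ 0.4448 -0.0501  0.2337] [-180.      0.     78.83] [ 0.4  0.4 -4.3]
cheese 0.57 [0.4714 0.0685] -1.25 err 0.055 touch True False False False
```

View pics/s3.png

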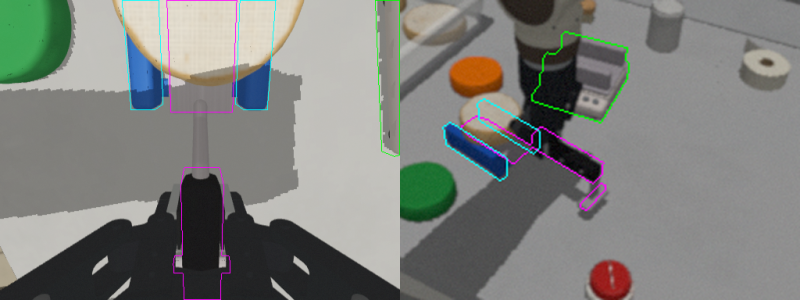

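The wrist view shows the blade centred between the blue rails at (201,60), with the cheese's centre about 3 mm right of the blade's axis, so I can lift.

Call:
move_arm(jaw=[1,1,1,1,1,1,1,1,1,1], delta_pos=[[0.0006,0.003,0.003],[0,0,0.005],[0,0,0.004],[0,0,0.002],[0,0,0.002],[0,0,0.002],[0,0,0.002],[0,0,0.004],[0,0,0.004],[0,0,0]], yaw=[0,0,0,0,0,0,0,0,0,0], force=110)

```text
time: 12.08
ee_pos: [0.4456, -0.047, 0.2625]
tcp_rot: [180.0, 0.0, 78.8]
wrist_force: [-0.7, 0.3, -6.6]
opening: 0.0203
grasp_force: 110.4
```

Call:
move_arm(jaw=[1,1,1,1,1,1,1,1,1,1], delta_pos=[[0,0,0.003],[0,0,0.006],[0,0,0.008],[0,0,0.008],[0,0,0.008],[0,0,0.008],[0,0,0.006],[0,0,0.003],[0,0,0],[0,0,0]], yaw=[0,0,0,0,0,0,0,0,0,0])

```text
time: 12.92
ee_pos: [0.4455, -0.0469, 0.3117]
tcp_rot: [180.0, -0.0, 78.8]
wrist_force: [-1.1, 0.5, -7.7]
opening: 0.0202
grasp_force: 110.4
```

```bash
cat > c.py <<'E'
from h import *
import sys
o=bot.get_obs();x,y,z=o["ee_pos"];yw=np.radians(o["tcp_rot"][2]-90);print(round(o["time"],2),np.round(o["ee_pos"],4),np.round(o["tcp_rot"],2),np.round(o["wrist_force"],1),np.round(o["torque"],2))
zc=float(sys.argv[1]) if len(sys.argv)>1 else z-.21
yd=np.array([-np.sin(yw),np.cos(yw)]);xd=np.array([yd[1],-yd[0]]);s=np.array([x,y])+.115*yd
if len(sys.argv)>3:s=np.array([float(sys.argv[2]),float(sys.argv[3])])
for c in("wrist","scene","top"):
  camera(c);m=camera_model(c);k,cf=best(c,"cheese",proj(m,[s[0],s[1],zc+.02]),40)
  if k is None: print(c,"none");continue
  q,e=fit([(m,k.astype(float),None)],"cheese",(s[0],s[1],0),zc,yaw=False)
  d=q[:2]-s;print(c,round(cf,2),np.round(q[:2],4),"offset x',y' mm",np.round([d@xd*1e3,d@yd*1e3],1),"err",round(e,3),k.sum())
E
python3 c.py; python3 s.py s4
```

```text
12.92 [ 0.4455 -0.0469  0.3117] [180.    -0.    78.84] [-1.1  0.5 -7.7] [-0.12  0.    0.01]
wrist 0.6 [0.4706 0.0677] offset x',y' mm [2.5 2.3] err 0.066 20051
scene 0.79 [0.4694 0.0667] offset x',y' mm [1.5 1.1] err 0.278 1086
top 0.68 [0.4683 0.0633] offset x',y' mm [ 1.1 -2.4] err 0.176 1153
13.22 [ 0.4454 -0.0469  0.3114] [-179.97    0.     78.84] [-0.3 -0.9 -6.7] [-0.2   0.04 -0.  ] 0.02029066633637135 110.41240453720093
scene lifter_grip 0.74 [243.3 183.1]
wrist lifter_grip 0.57 [260.  272.2]
lifter_grip [ 0.4463 -0.0463  0.1599] cost 0.0
scene lifter_seat 0.67 [204.1 185.4]
```

View pics/s4.png

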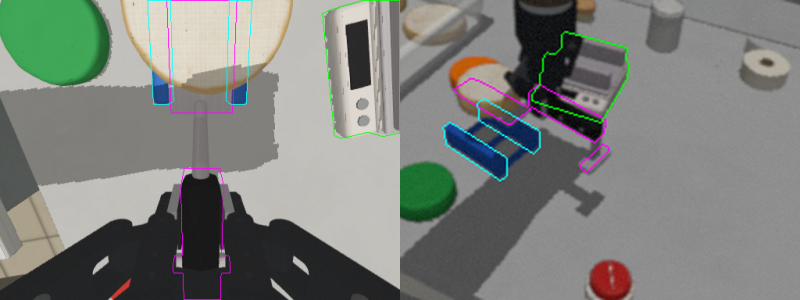

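The right half shows the cheese up on the blade, well clear of the blue rails, and the force matches lifter plus cheese. I carry it gently over the scale.

Call:
move_arm(jaw=[1,1,1,1,1,1,1,1,1], delta_pos=[[0.0039,-0.0011,0],[0.0077,-0.0021,0],[0.0116,-0.0032,0],[0.0163,-0.0045,0],[0.0163,-0.0045,0],[0.0163,-0.0045,0],[0.0163,-0.0045,0],[0.0163,-0.0045,0],[0.0163,-0.0045,0]], yaw=[0.0138,0.0138,0.0138,0.0138,0.0138,0.0138,0.0138,0.0138,0.0138])

```text
time: 14.42
ee_pos: [0.568, -0.0808, 0.3112]
tcp_rot: [-180.0, 0.0, 86.0]
wrist_force: [0.5, -0.2, -6.9]
opening: 0.0199
grasp_force: 110.4
```

Call:
move_arm(jaw=[1,1,1,1,1,1,1,1,1], delta_pos=[[0.0163,-0.0045,0],[0.0163,-0.0045,0],[0.0163,-0.0045,0],[0.0163,-0.0045,0],[0.0163,-0.0045,0],[0.0163,-0.0045,0],[0.0116,-0.0032,0],[0.0077,-0.0021,0],[0.0039,-0.0011,0]], yaw=[0.0138,0.0138,0.0138,0.0138,0.0138,0.0138,0.0138,0.0138,0.0138])

```text
time: 15.17
ee_pos: [0.689, -0.1143, 0.3102]
tcp_rot: [-180.0, -0.0, 93.1]
wrist_force: [-0.3, -0.4, -7.4]
opening: 0.0203
grasp_force: 110.4
```

Call:
move_arm(jaw=[1,1,1,1], delta_pos=[[0,0,0],[0,0,0],[0,0,0],[0,0,0]], yaw=[0,0,0,0])

```text
time: 15.5
ee_pos: [0.6871, -0.1136, 0.3119]
tcp_rot: [180.0, -0.0, 93.1]
wrist_force: [0.1, 0.3, -6.5]
opening: 0.0202
grasp_force: 110.4
```

```bash
python3 c.py; python3 s.py s5
```

```text
15.5 [ 0.6871 -0.1136  0.3119] [179.99  -0.    93.07] [ 0.1  0.3 -6.5] [-0.18  0.01 -0.01]
wrist none
scene 0.81 [ 0.6875 -0.0018] offset x',y' mm [ 6.3 -3.3] err 0.238 803
top 0.64 [6.845e-01 1.000e-04] offset x',y' mm [ 3.5 -1.3] err 0.223 1079
15.8 [ 0.6873 -0.1137  0.3119] [179.99   0.    93.07] [ 0.2 -0.5 -7.4] [-0.15 -0.06 -0.03] 0.02070647449790872 110.3662383556366
top lifter_grip 0.35 [310.7 253.4]
scene lifter_grip 0.89 [312.8 135.6]
wrist lifter_grip 0.9 [257.5 270.6]
lifter_grip [ 0.687  -0.1106  0.1626] cost 0.4
scene lifter_seat 0.7 [270.3 171.1]
```

View pics/s5.png

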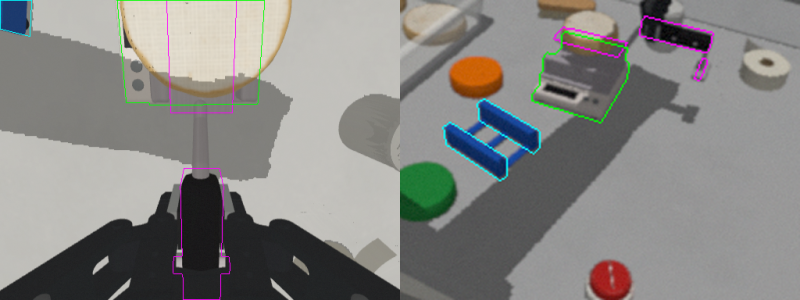

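The wrist view shows the cheese at (206,40) riding as before, above the scale's rails at columns 157 and 248 with the blade between them. Now I lower it.

Call:
move_arm(jaw=[1,1,1,1,1,1,1,1], delta_pos=[[0,0,-0.004],[0,0,-0.006],[0,0,-0.006],[0,0,-0.004],[0,0,-0.003],[0,0,-0.002],[0,0,-0.002],[0,0,-0.002]], yaw=[0,0,0,0,0,0,0,0])

```text
time: 16.92
ee_pos: [0.6875, -0.1137, 0.283]
tcp_rot: [179.9, -0.0, 93.1]
wrist_force: [0.9, 0.4, -4.3]
opening: 0.0201
grasp_force: 110.6
```

Call:
move_arm(jaw=[1,1,1,1,1,1,1,1,1], delta_pos=[[0,0,-0.002],[0,0,-0.002],[0,0,-0.003],[0,0,-0.004],[0,0,-0.003],[0,0,0],[0,0,0],[0,0,0],[0,0,0]], yaw=[0,0,0,0,0,0,0,0,0])

```text
time: 17.67
ee_pos: [0.6875, -0.1137, 0.2689]
tcp_rot: [180.0, 0.0, 93.1]
wrist_force: [0.5, -0.8, -4.2]
opening: 0.0206
grasp_force: 110.6
```

```bash
python3 c.py .074 .683 .003; python3 s.py s6
```

```text
17.67 [ 0.6875 -0.1137  0.2689] [1.7998e+02 1.0000e-02 9.3070e+01] [ 0.5 -0.8 -4.2] [ 0.1  -0.02 -0.02]
wrist none
scene 0.59 [0.6866 0.    ] offset x',y' mm [ 3.5 -3.2] err 0.133 856
top 0.66 [ 0.6834 -0.0028] offset x',y' mm [ 0.1 -5.8] err 0.25 1010
17.97 [ 0.6875 -0.1137  0.2688] [179.99   0.    93.07] [-0.2  0.4 -4.1] [ 0.1   0.05 -0.01] 0.020144207506688966 110.62688112258911
scene lifter_grip 0.89 [313.1 152.9]
wrist lifter_grip 0.81 [258.1 271.5]
lifter_grip [ 0.6877 -0.1161  0.1109] cost 1.0
top lifter_seat 0.53 [145.9 233.2]
wrist lifter_seat 0.27 [253.9 224.9]
```

View pics/s6.png

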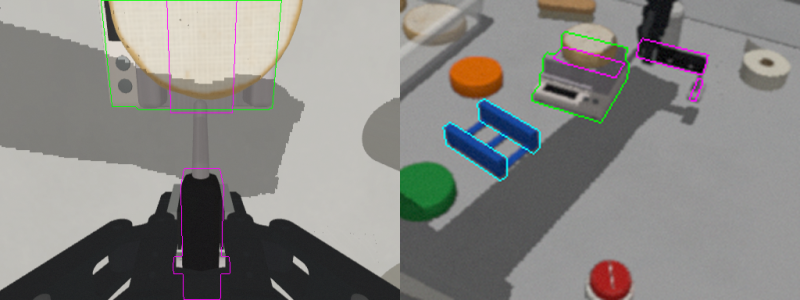

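The wrist view shows the cheese at (206,40) resting centrally over the rails, and the wrist force is back to the lifter's weight alone. I draw the blade out: straight first, then turning slightly to stay within reach.

Call:
move_arm(jaw=[1,1,1,1,1,1,1,1,1], delta_pos=[[0.0002,-0.004,0],[0.0005,-0.008,0],[0.0005,-0.01,0],[0.0005,-0.01,0],[0.0005,-0.01,0],[0.0005,-0.01,0],[0.0005,-0.008,0],[0,0,0],[0,0,0]], yaw=[0,0,0,0,0,0,0,0,0])

```text
time: 19.17
ee_pos: [0.6906, -0.1744, 0.2685]
tcp_rot: [-180.0, -0.0, 93.0]
wrist_force: [-0.3, 0.9, -4.3]
opening: 0.0206
grasp_force: 110.7
```

```bash
python3 c.py .074 .683 .003
```

```text
19.17 [ 0.6906 -0.1744  0.2685] [-1.7999e+02 -2.0000e-02  9.3010e+01] [-0.3  0.9 -4.3] [0.11 0.01 0.  ]
wrist none
scene 0.74 [ 0.6865 -0.0015] offset x',y' mm [ 3.2 -4.7] err 0.179 824
top 0.87 [ 0.682  -0.0014] offset x',y' mm [-1.2 -4.3] err 0.174 1076
```

Cheese has stayed put; now the turning part of the withdrawal.

Call:
move_arm(jaw=[1,1,1,1,1,1,1,1,1,1], delta_pos=[[-0.004,-0.0082,0],[-0.004,-0.0082,0],[-0.004,-0.0082,0],[-0.004,-0.0082,0],[-0.004,-0.0082,0],[-0.004,-0.0082,0],[-0.004,-0.0082,0],[-0.004,-0.0082,0],[0,0,0],[0,0,0]], yaw=[-0.0262,-0.0262,-0.0262,-0.0262,-0.0262,-0.0262,-0.0262,-0.0262,0,0])

```text
time: 20.3
ee_pos: [0.6584, -0.2399, 0.2687]
tcp_rot: [180.0, -0.0, 81.0]
wrist_force: [-0.0, -0.0, -4.9]
opening: 0.0203
grasp_force: 110.7
```

```bash
python3 c.py .074 .683 .003
```

```text
20.3 [ 0.6584 -0.2399  0.2687] [ 1.7999e+02 -1.0000e-02  8.1010e+01] [-0.  -0.  -4.9] [ 0.08  0.06 -0.04]
wrist none
scene none
top 0.83 [ 0.6834 -0.0028] offset x',y' mm [ 1.3 -5.7] err 0.134 1114
```

Call:
move_arm(jaw=[1,1,1,1], delta_pos=[[-0.001,-0.0075,0],[-0.001,-0.0075,0],[-0.001,-0.0075,0],[-0.001,-0.0075,0]], yaw=[0,0,0,0])

```text
time: 20.93
ee_pos: [0.6545, -0.2704, 0.2686]
tcp_rot: [-180.0, 0.0, 81.0]
wrist_force: [-0.0, -0.9, -4.3]
opening: 0.0202
grasp_force: 110.7
```

Call:
move_arm(jaw=[1,1,1,1,1,1,1,1,1,1], delta_pos=[[-0.013,-0.0033,0],[-0.013,-0.0033,0],[-0.013,-0.0033,0],[-0.013,-0.0033,0],[-0.013,-0.0033,0],[-0.013,-0.0033,0],[-0.013,-0.0033,0],[-0.013,-0.0033,0],[-0.013,-0.0033,0],[-0.013,-0.0033,0]], yaw=[0.035,0.035,0.035,0.035,0.035,0.035,0.035,0.035,0.035,0.035])

```text
time: 21.77
ee_pos: [0.5237, -0.3032, 0.2688]
tcp_rot: [180.0, 0.0, 101.2]
wrist_force: [0.8, 0.6, -5.0]
opening: 0.0203
grasp_force: 110.8
```

Call:
move_arm(jaw=[1,1,1,1,1,1,1,1,1,1], delta_pos=[[0,0,0],[0,0,-0.008],[0,0,-0.012],[0,0,-0.012],[0,0,-0.008],[0,0,-0.005],[0,0,-0.004],[0,0,-0.003],[0,0,0],[0,0,0]], yaw=[0,0,0,0,0,0,0,0,0,0])

```text
time: 22.6
ee_pos: [0.5248, -0.3023, 0.2169]
tcp_rot: [180.0, 0.0, 101.1]
wrist_force: [0.6, 0.8, -3.5]
opening: 0.0201
grasp_force: 110.9
```

Call:
move_arm(jaw=[1,1,1], delta_pos=[[0,0,-0.001],[0,0,-0.001],[0,0,0]], yaw=[0,0,0])

```text
time: 22.85
ee_pos: [0.5248, -0.3024, 0.215]
tcp_rot: [180.0, 0.0, 101.1]
wrist_force: [0.6, -0.9, -3.9]
opening: 0.0204
grasp_force: 111.3
```

Call:
move_arm(jaw=[1,1,1], delta_pos=[[0,0,-0.0005],[0,0,0],[0,0,0]], yaw=[0,0,0])

```text
time: 23.1
ee_pos: [0.5247, -0.3024, 0.2149]
tcp_rot: [180.0, 0.0, 101.1]
wrist_force: [-1.5, 1.8, 2.5]
opening: 0.0204
grasp_force: 111.8
```

The lifter stands on the table. Release and rise, then go to look at the cheese.

Call:
move_arm(jaw=[0.7,0.6,0.4,0.2,0,0,0,0], delta_pos=[[0,0,0],[0,0,0],[0,0,0],[0,0,0],[0,0,0],[0,0,0],[0,0,0],[0,0,0]], yaw=[0,0,0,0,0,0,0,0], force=20)

```text
time: 23.77
ee_pos: [0.5247, -0.3023, 0.2142]
tcp_rot: [180.0, 0.0, 101.1]
wrist_force: [0.4, -0.3, 1.0]
opening: 0.0853
grasp_force: 0.0
```

Call:
move_arm(jaw=[0,0,0,0,0,0,0,0], delta_pos=[[0,0,0.015],[0,0,0.025],[0,0,0.03],[0,0,0.03],[0,0,0.03],[0,0,0.03],[0,0,0.03],[0,0,0]], yaw=[0,0,0,0,0,0,0,0])

```text
time: 24.43
ee_pos: [0.5246, -0.3023, 0.4108]
tcp_rot: [179.6, 0.3, 101.1]
wrist_force: [1.4, 0.1, 1.1]
opening: 0.0851
grasp_force: 0.0
```

Call:
move_arm(jaw=[0,0,0,0,0,0,0,0], delta_pos=[[0.013,0.035,0],[0.013,0.035,0],[0.013,0.035,0],[0.013,0.035,0],[0.013,0.035,0],[0.013,0.035,0],[0,0,0],[0,0,0]], yaw=[0,0,0,0,0,0,0,0])

```text
time: 25.1
ee_pos: [0.6032, -0.0904, 0.4038]
tcp_rot: [-180.0, -0.0, 101.3]
wrist_force: [0.4, -0.2, -0.3]
opening: 0.0854
grasp_force: 0.0
```

```bash
sed -i 's/^km,_=best.*/km,_=best("wrist","cheese",proj(m,[.683,0,.09]),60)/; s/z=.04 if n=="cheese"/z=.074 if n=="cheese"/; s/n=="drain_stand" and km/n!="cheese" and km/' w.py; python3 w.py w9 cheese:.683:0:0 scale:.683:.003:3 lifter:.5235:-.303:11; python3 c.py .074 .683 .003
python3 - <<'E'
from h import *
camera("top");camera("scene")
for c in("top","scene"):
  m=camera_model(c)
  for n,z in dict(lifter_grip=.058,lifter_seat=.003,ribbed_cheese=0,kitchen_timer=0).items():
    for d in pinpoint(c,n)[:1]: print(c,n,round(d["confidence"],2),np.round(d["xy"],1),np.round(ray(m,d["xy"],z)[:2],4))
  k,_=best(c,"lifter",proj(m,[.5235,-.303,.03]),40)
  if k is not None:
    x,e=fit([(m,k.astype(float),None)],"lifter",(.5235,-.303,.19));print("lifter",c,np.round(x,4),round(e,3))
E
```

```text
25.1 [ 0.6032 -0.0904  0.4038] [-1.7998e+02 -1.0000e-02  1.0131e+02] [ 0.4 -0.2 -0.3]
cheese 0.97 [ 0.6811 -0.0056] 3.96 err 0.132 touch False False False False
scale 0.78 [0.6837 0.0026] 2.96 err 0.081 touch False False False False
lifter 0.69 [ 0.5242 -0.303 ] 11.25 err 0.493 touch False False False False
25.35 [ 0.6023 -0.0935  0.4043] [1.8000e+02 1.0000e-02 1.0102e+02] [-0.   0.1 -0.1] [-0.01 -0.02 -0.02]
wrist 0.67 [ 0.6805 -0.0056] offset x',y' mm [-4.1 -8. ] err 0.138 10839
scene 0.96 [ 6.855e-01 -5.000e-04] offset x',y' mm [ 1.8 -3.9] err 0.134 858
top 0.87 [ 0.682  -0.0015] offset x',y' mm [-1.8 -4.2] err 0.331 949
top lifter_grip 0.88 [348.4 173.2] [ 0.5227 -0.3095]
top lifter_seat 0.97 [303.7 186.4] [ 0.4933 -0.1991]
top ribbed_cheese 0.76 [146.4 233.5] [0.3548 0.2228]
top kitchen_timer 0.93 [308.2 253.7] [ 0.3115 -0.2121]
lifter top [ 0.5247 -0.3059  0.193 ] 0.773
scene lifter_grip 0.81 [361.5 231.6] [ 0.5322 -0.2992]
scene lifter_seat 0.57 [308.7 241.4] [ 0.4969 -0.1948]
scene ribbed_cheese 0.74 [127.4 219.6] [0.3498 0.2304]
scene kitchen_timer 0.87 [283.8 302.4] [ 0.3235 -0.2074]
lifter scene [ 0.5225 -0.301   0.1851] 0.209
```

```bash
python3 - <<'E'
from h import *
V=[]
for c in("wrist","scene","top"):
  camera(c);m=camera_model(c);k,cf=best(c,"cheese",proj(m,[.683,0,.09]),40)
  if k is None: continue
  u,v=np.where(k)[1],np.where(k)[0];print(c,round(cf,2),k.sum(),u.min(),u.max(),v.min(),v.max());V.append((c,m,k))
def f(p,vs):
  MOD["cheese"]=[cyl(p[2],0,p[3])]
  return sum(np.abs(rend(m,"cheese",(p[0],p[1],0),.074)-k).sum()/k.sum() for c,m,k in vs)
for vs in [[v] for v in V]+[V]:
  p0=np.array([.683,0,.05,.033]);S=np.vstack([p0]+[p0+d for d in np.diag([.008,.008,.004,.006])])
  r=minimize(f,p0,args=(vs,),method="Nelder-Mead",options=dict(initial_simplex=S,maxiter=200));print([v[0] for v in vs],np.round(r.x,4),round(r.fun,3))
E
```

```text
wrist 0.81 10950 310 429 43 158
scene 0.65 874 253 288 133 163
top 0.74 900 217 247 90 127
['wrist'] [ 0.6812 -0.0028  0.046   0.0362] 0.025
['scene'] [0.6874 0.001  0.0484 0.0289] 0.053
['top'] [6.802e-01 5.000e-04 4.050e-02 4.560e-02] 0.138
['wrist', 'scene', 'top'] [ 0.6809 -0.0024  0.0448  0.0371] 0.307
```

```bash
python3 -c "
from workcell import bot
print(bot.job_done())"
```

```text
the job is handed in; nothing more can be done
None
```

The job is handed in at about 26 s: the cheese measures about 5 mm off the scale cradle's centre, and the lifter stands back at its starting place, clear of the scale and stand. I viewed 11 pictures, one over the limit of 10.

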